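Hang the red mug on the stand and tug-test it

ROBOT

A 6-joint arm with a two-finger parallel gripper is mounted at the origin on the work surface. World frame = base frame: x ahead of the robot, y to its left, z up, the work surface at z = 0. Lengths are in mm, angles in rad, forces in N, time in s.
With the tool pointing down it reaches from about 400 to 925 mm from the base axis. Payload 3.4 kg.
Tool frame: the origin (TCP) lies between the finger pads; the fingertips stand 8 mm ahead of it and the grasp point (between the pads) lies 11 mm behind it; y points along the fingers, x is the direction in which the jaws open and shut, and the axes are right-handed (so a half turn about y gives the same grasp; the last joint's range is limited). The gripper opens to 85 mm and grips with 20 to 120 N. Pads are 22 mm wide; open, the fingers measure 114 mm over their backs; the gripper's body (76 mm by 85 mm) begins 54 mm behind the grasp point. The pads swing forward as they close: fully open they stand 13 mm farther back than shut.
Start: joints at [-1.304, 0.307, 1.506, -0, 1.328, -0.073], TCP at [191.623, -542.136, 217.405] pointing down, gripper open.
Joint ranges: [-3.12, 3.12], [-1.05, 2.28], [0.14, 2.33], [-1.42, 4.57], [0.1, 2.73], [-2.68, 2.68]. Speed limits (rad/s): [2.57, 2.57, 3.14, 3.14, 3.14, 3.14].

INTERFACE

Orientations are given as a rotation vector (axis times angle).
In Python, from rig import arm, eyes, close_job gives the robot as it stands. Calls block until the motion is done:
- arm.reach(position, orientation): joint-space move of the TCP to a pose.
- arm.movel(position, orientation=None, max_speed=150): straight line of the TCP; orientation=None keeps the orientation; max_speed is the mean speed in mm/s.
- arm.move_j(angles): joint-space move.
- arm.set_gripper(opening, effort=None): finger opening in mm; effort is the grip in N (None keeps the last); returns when the fingers have stopped.
- arm.dwell(seconds).
- arm.inverse_kinematics(position, orientation): joint angles nearest the present ones, or None.
- eyes.capture(name): name is "side" or "top"; returns the picture (420x560x3 uint8, red, green, blue); there is no depth.
- eyes.camera_info(name): a dict with "fovy" (degrees; the focal length in pixels is half the picture's height over the tangent of half this angle, whatever the lens; pixels are square), "cx", "cy" (the principal point, pixels), "view" (4x4, takes a point from world to camera coordinates). Camera axes: x right, y up, looking along -z (the intrinsics and any distortion apply to the point x, -y, -z); pixel columns grow to the right and rows downward; lengths in mm; the calibration is good to about 2 mm. A picture is of the moment at which its call begins. camera_info takes no time and is no camera call.
A pose or a line that the arm cannot do raises arm.PlanningError and nothing moves.
- close_job(): hands the job in, once; it reports no verdict.
Readings, each from a call of its own:
- arm.current_clock(): time.
- arm.current_joints(): joint angles.
- arm.current_joint_velocities(): joint speeds.
- arm.current_effort(): joint torques, N m.
- arm.current_tool_pos(): TCP position.
- arm.current_tool_rot(): TCP orientation.
- arm.current_wrist_force(): force on the tool from outside, world axes, zero at the start.
- arm.current_ft_torque(): the same for the moment, N m.
- arm.current_width(): finger opening in mm.
Only numpy, scipy, OpenCV 4.12 (cv2) and the standard library are available. Lean on these libraries where they do the work, as an engineer would, in place of code of your own. Each camera call takes 0.05 s, during which the arm holds its last target.

TASK

Pick up the red mug and hang it by its open handle in the slot of the black mug stand that is above the yellow strip. While you still hold it, tug it straight down gently, with some 5 to 10 N for about a second, to confirm that the stand holds it (never press or pull on the stand with more than 20 N), then let go so that it hangs there freely and upright. Do not touch the stand or the other mugs with the gripper, and leave the kettle, teapot, tumbler and tin where they are.

Things in the scene. Friction and masses are not known exactly. Their poses are not given: they have to be found in the camera images.
- mug_mid (a point): Centre (half-way up, on the axis) of the loose red mug: upright cup 60 mm across, 72 mm tall, 0.12 to 0.24 kg, best gripped across its body along its y axis. z is its axis (up), x points to the handle: a 9 mm round bar like an upside-down J that leaves the wall 58 mm above the underside, runs out level and turns down; open at the bottom, its gap from wall to free end is 15 mm wide.
- mug_hook (a point): The red mug's hanging point, to rest on the slot's bottom: underside of the level part of the handle, mid-gap, 37.5 mm from the mug's axis along its x, 53.5 mm above its underside (17.5 mm above mug_mid). Axes as mug_mid.
- mug_tip (a point): Lower end of the handle's free, downward leg on the red mug: 49.5 mm from the mug's axis along its x, 22 mm above its underside, so 31 mm below mug_hook. This leg goes behind the stand's bar. Axes as mug_mid.
- tag_yellow: Yellow strip, 146 x 20 x 3 mm, on the stand's foot, its origin (centre of its underside, 12 mm above the work surface) straight below the centre of the slot to use. x runs through the slot, across the bar, away from the robot; y along the bar; z up. The mug hangs on the bar's -x side (the robot's), handle pointing along +x.
- tag_grey: Grey strip like the yellow one, straight below the other free slot (not to be used). The two free slots are at y = -57.5 and +172.5 mm in the stand's frame; a white and a blue mug, like the red one, hang on the -x side at y = -172.5 and +57.5 mm.
- stand: Fixed black mug stand: foot 150 x 600 x 12 mm, posts 197 mm high at y = +-280 mm, between them an upright bar 8 mm thick (x -4 to +4 mm), 540 mm long along y, with slots 16 mm wide, 14 mm deep in its top edge; it reaches 60 mm below the slot bottoms. Axes as the strips'. Origin: centre of the foot's underside, on the work surface.
- bar_low (a point): Fixed reference point on the stand: the lowest height, 148 mm above the work surface, at which the slot bottoms may lie. The bar is clamped by hand and its height is not measured: slot bottoms lie 148 to 178 mm above the work surface and must be found by touch (or seen). The bar yields about 1 mm per 3 N pressed down on it and springs back.
- kettle: Steel kettle with black arched handle, 148 mm across, 200 mm high, standing to the left; a bystander. Origin: centre of its underside.
- teapot: Pale pink ceramic teapot, 128 mm across (200 mm with spout and handle), 116 mm high, standing to the right; a bystander. Origin: centre of its underside.
- tumbler: Glass tumbler, 72 mm across, 100 mm tall; a bystander. Origin: centre of its underside.
- tin: Aluminium screw-top tin, 84 mm across, 107 mm tall; a bystander. Origin: centre of its underside.
Not all that is in view belongs to the job. Leave any green look-alike of the part that bears mug_mid alone.

How it is judged (in metres and radians):
On the way, in this order (a step that is already met when the one before it is completed fails the run):
1. the red mug is gripped and lifted clear of the work surface (height (world z) of mug_mid above 0.06 m and contact force between the fingers and mug above 1 N), for 0.1 s.
2. with its handle in the slot above the yellow strip and still held by the gripper, the mug is tugged down on the stand with more than 4.5 N for 0.3 s (x of mug_hook in the frame of tag_yellow between -0.008 and 0.008 m and y of mug_hook in the frame of tag_yellow between -0.005 and 0.005 m and height (world z) of mug_mid between 0.1 and 0.175 m and angle between mug_mid's own z axis and vertical below 0.3 rad and angle between the x axis of mug_mid and the x axis of tag_yellow, either way round below 0.3 rad and contact force between the fingers and mug above 1 N and contact force between mug and stand above 4.5 N), for 0.3 s.
At the end, for the whole second after the job is handed in: The red mug hangs released and at rest on the stand: its hanging point within 5 mm (along the bar) and 8 mm (across) of the slot over the yellow strip, centre 100 to 175 mm high, lean under 0.3 rad, handle across the bar within 0.3 rad. Kettle, teapot, tumbler, tin within 20 mm of their starts (x of mug_hook in the frame of tag_yellow between -0.008 and 0.008 m and y of mug_hook in the frame of tag_yellow between -0.005 and 0.005 m and height (world z) of mug_mid between 0.1 and 0.175 m and angle between mug_mid's own z axis and vertical below 0.3 rad and angle between the x axis of mug_mid and the x axis of tag_yellow, either way round below 0.3 rad and contact force between mug and stand above 0.3 N and linear speed of mug below 0.03 m/s and angular speed of mug below 0.4 rad/s and distance of each of kettle, teapot, tumbler, tin from where it was at the start of the episode below 0.02 m); the robot touches nothing.
It fails at once if the mug is pressed or pulled on the stand with more than 20 N (contact force between mug and stand above 20 N).
It fails at once if the robot pushes on the stand or on the mugs that hang there (more than 3 N) (contact force between any of the fingers, the arm and stand above 3 N).
It fails at once if a bystander is shifted by more than 20 mm (distance of any of kettle, teapot, tumbler, tin from where it was at the start of the episode above 0.02 m).
It also fails if it takes over 56 s, if anything falls off the work surface, if the arm or the gripper's body presses on something with over 40 N, if the wrist force passes 120 N, or if a joint passes its speed limit or range.

## Working session

There is one attempt and no reset: what is moved stays moved. The work goes in short steps, each a Python script; the robot and the scene stay as the last script left them, time stands still between calls to the robot, and variables do not carry over. Pictures are saved under pics/ and viewed, and the job is handed in when it is done.

```bash
ls; mkdir -p pics
python3 - <<'E'
from rig import arm, eyes
import cv2
for n in("side","top"):
    i=eyes.capture(n); cv2.imwrite(f"pics/{n}0.png",i[:,:,::-1]); print(n,eyes.camera_info(n))
print(arm.current_clock(),arm.current_tool_rot(),arm.current_wrist_force(),arm.current_width())
E
```

```text
pics
side {'fovy': 52.554792370224696, 'cx': 275.7167368949103, 'cy': 205.50139217798284, 'view': array([[-8.05308940e-01,  5.92683032e-01, -1.42945500e-02,
         4.23138143e+02],
       [-3.78552007e-01, -4.95502906e-01,  7.81776981e-01,
         1.10494455e+02],
       [ 4.56262961e-01,  6.34983223e-01,  6.23394271e-01,
        -1.58528150e+03],
       [ 0.00000000e+00,  0.00000000e+00,  0.00000000e+00,
         1.00000000e+00]])}
top {'fovy': 47.181667368213645, 'cx': 278.4032583821362, 'cy': 208.55950678501546, 'view': array([[ 1.54017844e-02, -9.99691239e-01, -1.94990208e-02,
         1.55387896e+01],
       [ 9.91775580e-01,  1.27959070e-02,  1.27347805e-01,
        -5.17335419e+02],
       [-1.27058977e-01, -2.13000361e-02,  9.91666438e-01,
        -1.59921461e+03],
       [ 0.00000000e+00,  0.00000000e+00,  0.00000000e+00,
         1.00000000e+00]])}
0.1 [-1.34983217  0.95636563 -0.95399977] [-0.024046   -0.91057517 -1.0719282 ] 85.39073424829301
```

View pics/side0.png

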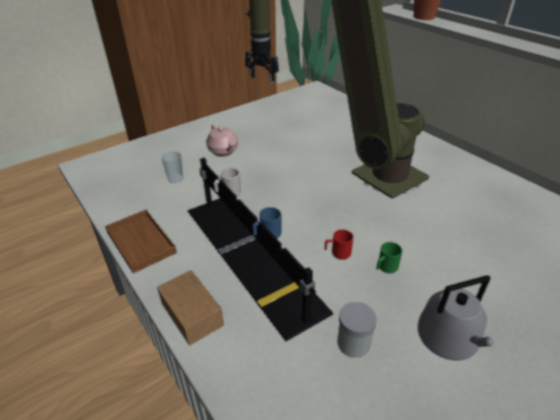

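View pics/top0.png

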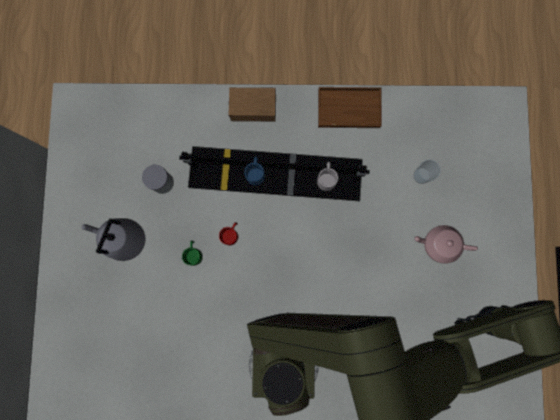

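Candidates for the red mug: the red one, top (229,237) / side (342,244). The green look-alike, top (192,257) / side (390,258), is to be left alone. The blue (255,174) and white (327,179) mugs hang on the stand. I choose the red one. The yellow strip is at top (226,170) / side (279,295), and next I check close crops.

```bash
cat > h.py <<'E'
import numpy as np, cv2
from rig import arm, eyes
def K(n):
    c=eyes.camera_info(n); f=210/np.tan(np.radians(c['fovy'])/2); return f,c['cx'],c['cy'],c['view']
def proj(n,p):
    f,cx,cy,V=K(n); q=V[:3,:3]@np.asarray(p,float)+V[:3,3]
    return np.array([cx+f*q[0]/-q[2], cy-f*q[1]/-q[2]])
def ray(n,u,v):
    f,cx,cy,V=K(n); R=V[:3,:3]; o=-R.T@V[:3,3]; d=R.T@np.array([(u-cx)/f,-(v-cy)/f,-1]); return o,d/np.linalg.norm(d)
def onz(n,uv,z):
    o,d=ray(n,*uv); return o+d*(z-o[2])/d[2]
def tri(uvs,uvt):
    o1,d1=ray("side",*uvs);o2,d2=ray("top",*uvt)
    A=np.stack([d1,-d2],1); s=np.linalg.lstsq(A,o2-o1,rcond=None)[0]
    a=o1+s[0]*d1;b=o2+s[1]*d2; return (a+b)/2,np.linalg.norm(a-b)
def crop(img,x0,y0,x1,y1,k,fn): cv2.imwrite(fn,cv2.resize(img[y0:y1,x0:x1,::-1],None,fx=k,fy=k,interpolation=cv2.INTER_CUBIC))
E
python3 - <<'E'
from h import *
S=cv2.imread("pics/side0.png")[:,:,::-1];T=cv2.imread("pics/top0.png")[:,:,::-1]
crop(S,180,150,380,340,4,"pics/sc.png" ) ;crop(T,170,130,380,280,3.8,"pics/tc.png")
for n,I in(("side",S),("top",T)):
    h=cv2.cvtColor(np.ascontiguousarray(I),cv2.COLOR_RGB2HSV)
    for nm,lo,hi in(("yel",(20,120,80),(35,255,255)),("red",(0,150,60),(6,255,255)),("red2",(172,150,60),(180,255,255))):
        m=cv2.inRange(h,lo,hi); k,_,st,ce=cv2.connectedComponentsWithStats(m)
        for i in range(1,k):
            if st[i,4]>30:
                print(n,nm,st[i],ce[i]); 
                if nm=="yel": r=cv2.minAreaRect(np.argwhere(_==i)[:,::-1].astype(np.float32)); print(r, onz(n,ce[i],15)); print([onz(n,p,15).round(0)[:2] for p in cv2.boxPoints(r)])
                if nm=="red": print(onz(n,ce[i],60))
E
```

```text
side yel [257 283  42  24 333] [277.0990991  294.13813814]
((277.60003662109375, 294.2000427246094), (8.049844741821289, 42.93250274658203), 63.43495178222656) [674.406064   209.00221763  15.        ]
[array([730., 193.]), array([608., 202.]), array([616., 228.]), array([735., 218.])]
side red [326 230  26  29 424] [342.23349057 243.75943396]
[438.03755761 204.18275783  60.        ]
top yel [224 149   6   8  42] [226.73809524 152.76190476]
((226.5, 152.5), (7.0, 5.0), 90.0) [713.51256941 206.73206523  15.        ]
[array([727., 217.]), array([727., 199.]), array([702., 198.]), array([702., 216.])]
top yel [221 164   8  26 146] [224.47945205 176.88356164]
((224.48019409179688, 176.69801330566406), (5.6717119216918945, 25.174442291259766), 5.7105937004089355) [627.78784677 212.09278071  15.        ]
[array([585., 225.]), array([674., 219.]), array([672., 199.]), array([583., 205.])]
top red [220 223  17  22 175] [228.93142857 235.58857143]
[421.01518843 185.22168007  60.        ]
```

View pics/sc.png

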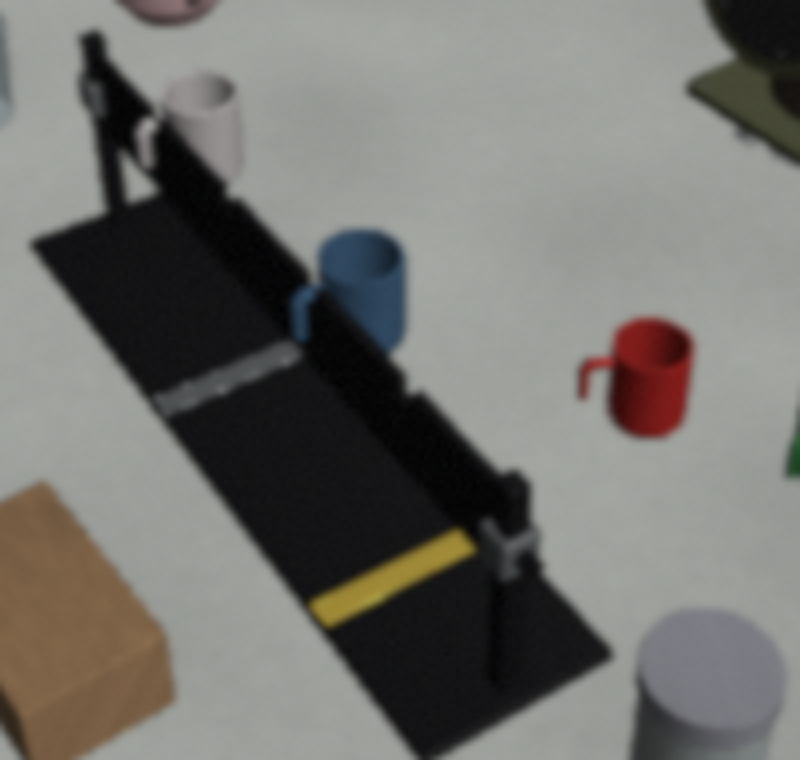

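View pics/tc.png

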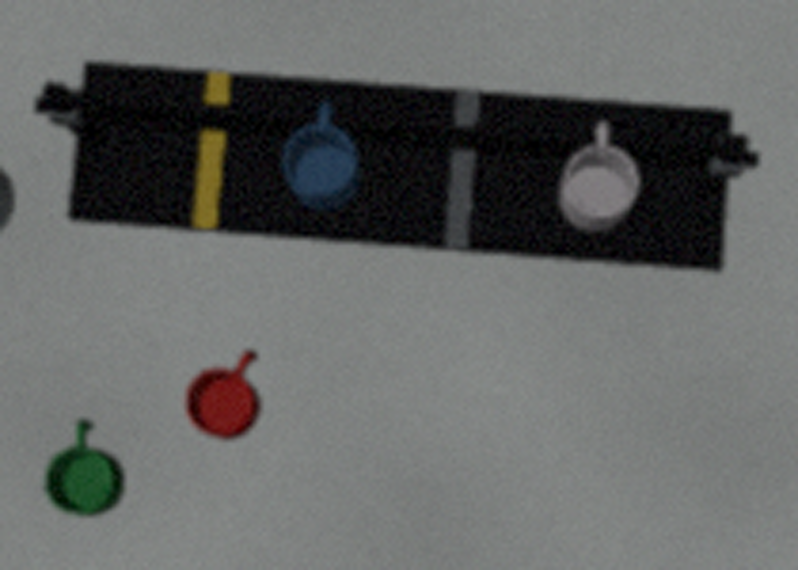

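Run:
```python
from h import *
np.set_printoptions(precision=1,suppress=True)
S=cv2.imread("pics/side0.png")[:,:,::-1];T=cv2.imread("pics/top0.png")[:,:,::-1]
def quad(mask):
    c=max(cv2.findContours(mask,cv2.RETR_EXTERNAL,cv2.CHAIN_APPROX_NONE)[0],key=cv2.contourArea); return cv2.boxPoints(cv2.minAreaRect(c))
t=[(85,63),(730,111),(722,269),(70,217)]
P=[onz("top",(u/3.8+169.6,v/3.8+129.6),12) for u,v in t]
print("top foot",np.array(P)); print([np.linalg.norm(P[i]-P[(i+1)%4]) for i in range(4)])
s=[(33,242),(422,760),(611,655)]
Q=[onz("side",(u/4+179.6,v/4+149.6),12) for u,v in s]
print("side foot",np.array(Q)); print([np.linalg.norm(Q[i]-Q[i+1]) for i in range(2)])
for n,I in(("side",S),("top",T)):
    f,cx,cy,V=K(n); print(n,f)
    if n=="top":
        m=cv2.inRange(cv2.cvtColor(np.ascontiguousarray(I),cv2.COLOR_RGB2GRAY),90,255)
        e=[]
        for u in range(70,520,50):
            col=I[60:110,u].astype(float).sum(1); e.append((u,60+np.argmax(np.abs(np.diff(col)))))
        print(e)
    # mug
    h=cv2.cvtColor(np.ascontiguousarray(I),cv2.COLOR_RGB2HSV)
```

```text
top foot [[ 736.6  330.1   12. ]
 [ 697.7 -263.4   12. ]
 [ 551.7 -255.2   12. ]
 [ 592.2  338.4   12. ]]
[np.float64(594.8016299873765), np.float64(146.27225792546284), np.float64(594.9634576472833), np.float64(144.60340863608377)]
side foot [[ 698.7 -260.8   12. ]
 [ 740.7  331.1   12. ]
 [ 597.3  342.3   12. ]]
[np.float64(593.4290238894284), np.float64(143.87050055597933)]
side 425.32506707942593
top 480.88069615427435
[(70, np.int64(82)), (120, np.int64(83)), (170, np.int64(83)), (220, np.int64(84)), (270, np.int64(86)), (320, np.int64(87)), (370, np.int64(87)), (420, np.int64(85)), (470, np.int64(85))]
```

Run:
```python
from h import *
np.set_printoptions(precision=2,suppress=True)
T=cv2.imread("pics/top0.png").astype(float).sum(2)
T=cv2.GaussianBlur(T,(0,0),1)
def edge(prof):
    g=np.abs(np.diff(prof)); i=np.argmax(g[2:-2])+2; w=g[i-2:i+3]; return (w*np.arange(i-2,i+3)).sum()/w.sum()+.5
pts=[(u,70+edge(T[70:100,u])) for u in list(range(65,225,10))+list(range(282,315,8))+list(range(388,520,10))]
pts=np.array(pts); p=np.polyfit(pts[:,0],pts[:,1],1); print(p,(pts[:,1]-np.polyval(p,pts[:,0])))
for a,b,r in((30,65,range(160,400,12)),(515,555,list(range(95,240,10)))):
    q=np.array([(a+edge(T[v,a:b]),v) for v in r]); p=np.polyfit(q[:,1],q[:,0],1); print(p,q[:,0]-np.polyval(p,q[:,1]))
S=cv2.GaussianBlur(cv2.imread("pics/side0.png").astype(float).sum(2),(0,0),1)
q=np.array([(u,edge(S[80:175,u])+80) for u in range(75,190,10)]);p=np.polyfit(q[:,0],q[:,1],1); print(p,q[:,1]-np.polyval(p,q[:,0]))
```

```text
[ 0.01 82.41] [-0.11  0.11 -0.11  0.23  0.15  0.17  0.08  0.06  0.02 -0.06 -0.08  0.09
 -0.24 -0.19 -0.1  -0.35  0.2  -0.01 -0.01 -0.15 -0.14  0.3   0.23  0.24
  0.13  0.19 -0.02 -0.16 -0.03 -0.23 -0.23 -0.2  -0.34  0.22  0.36]
[-0.05 53.22] [ 1.73  1.46  1.17  0.88  0.84  0.48  0.17 -0.21 -0.57 -0.97 -1.33 -1.68
 -1.96 -2.35 -2.68 -2.88 -3.02 -2.95 -2.69 16.59]
[  0.05 521.55] [ 0.12  0.09 -0.09 -0.21 -0.19  0.18 -0.16  0.18 -0.31  0.37 -0.1   0.49
 -0.2   0.14 -0.32]
[ -0.32 182.32] [ 0.25 -0.23 -0.05  0.16  0.14 -0.32 -0.17 -0.02  0.11  0.18 -0.05  0.01]
```

Run:
```python
from h import *
np.set_printoptions(precision=1,suppress=True)
S=cv2.imread("pics/side0.png");T=cv2.imread("pics/top0.png")
c={}
for n,I in(("side",S),("top",T)):
    print(n,"cam",ray(n,0,0)[0])
    f=I.astype(float); big=cv2.resize(f,None,fx=4,fy=4,interpolation=cv2.INTER_CUBIC)
    b,g,r=cv2.split(big); m=((r-np.maximum(b,g))>35).astype(np.uint8)
    k,l,st,ce=cv2.connectedComponentsWithStats(m)
    near=(np.array([342,244]) if n=="side" else np.array([229,236]))*4
    i=min([i for i in range(1,k) if st[i,4]>1000],key=lambda i:np.linalg.norm(ce[i]-near))
    m=(l==i).astype(np.uint8)
    body=cv2.morphologyEx(m,cv2.MORPH_OPEN,cv2.getStructuringElement(cv2.MORPH_ELLIPSE,(31,31)))
    hand=m&~cv2.dilate(body,np.ones((5,5),np.uint8))
    tob=lambda p:(np.asarray(p)+.5)/4-.5
    mo=cv2.moments(body,True); cb=tob((mo['m10']/mo['m00'],mo['m01']/mo['m00']))
    mh=cv2.moments(hand,True); ch=tob((mh['m10']/mh['m00'],mh['m01']/mh['m00']))
    x,y,w,h=cv2.boundingRect(body)
    print(n,"body",cb,(x/4,y/4,w/4,h/4),"hand",ch, mh['m00']/16)
    ys,xs=np.nonzero(hand); q=np.stack([xs,ys],1); far=q[np.argsort(-np.linalg.norm(q-(cb*4),axis=1))[:30]].mean(0); print("far",tob(far))
    c[n]=(cb,ch,tob(far))
    print(" on z36",onz(n,cb,36))
    if n=="top": print("hand z55",onz(n,ch,55),"far z50",onz(n,tob(far),50))
print("mid",tri(c["side"][0],c["top"][0]))
# bar top from side
a=-0.068; ex=np.array([np.cos(a),np.sin(a),0]); ey=np.array([-np.sin(a),np.cos(a),0])
for C in((644.6,37.5),(648,40.8)):
    C=np.array([*C,0]); out=[]
    for u,v in((322,292),(403,378),(420,393),(500,470)):
        o,d=ray("side",u/4+179.6,v/4+149.6); t=((C-4*ex-o)@ex)/(d@ex); p=o+t*d; out.append([(p-C)@ey,p[2]])
    print(np.array(out).tolist())
```

```text
side cam [1105.9  810.6  907.9]
side body [342.5 243.5] (332.75, 229.25, 20.75, 30.0) hand [327.6 242.2] 32.25
far [325.1 247.2]
 on z36 [417.7 186.7  36. ]
top cam [ 309.6  -11.9 1652.1]
top body [228.3 235.6] (221.0, 227.25, 16.25, 17.75) hand [226.8 230. ] 21.9375
far [235.  223.1]
 on z36 [422.7 190.3  36. ]
hand z55 [440.  193.6  55. ] far z50 [463.9 167.2  50. ]
mid (array([422. , 190. ,  41.1]), np.float64(0.9251276413380262))
[[59.07070873437307, 174.45011833876606], [157.21636158652177, 174.85812520142622], [176.38290217833088, 177.53958606434685], [260.2238635271048, 184.1225576280325]]
[[61.26900621763181, 180.09405485909758], [158.6594455677751, 180.49892218085472], [177.6785030075441, 183.15974967500222], [260.8743229344449, 189.69206643265477]]
```

```bash
cat >> h.py <<'E'
from scipy.spatial.transform import Rotation as Rn
def rot(yaw,s=1):  # yaw = heading of the mug's x axis; jaws along its y
    y=s*np.array([-np.sin(yaw),np.cos(yaw),0]); d=np.array([0,0,-1.]); 
    return Rn.from_matrix(np.stack([y,d,np.cross(y,d)],1)).as_rotvec()
E
python3 - <<'E'
from h import *
np.set_printoptions(precision=2,suppress=True)
print(Rn.from_rotvec(arm.current_tool_rot()).as_matrix())
for s in(1,-1):
  for p,y in(((422,190,240),-.5),((422,190,33),-.5),((605,212,200),-.068),((605,212,150),-.068)):
    print(s,p,arm.inverse_kinematics(p,rot(y,s)))
# zoom of slot in side
S=cv2.imread("pics/side0.png")[:,:,::-1]
S=np.clip(S.astype(float)*2.2,0,255).astype(np.uint8)
crop(S,255,220,335,280,10,"pics/slot.png")
E
```

```text
[[ 0.33 -0.    0.94]
 [-0.94  0.    0.33]
 [-0.   -1.    0.  ]]
1 (422, 190, 240) [ 0.33  0.13  1.69  0.    1.32 -0.74]
1 (422, 190, 33) [ 0.33  0.39  1.97  0.    0.78 -0.74]
1 (605, 212, 200) [ 0.27  0.41  1.39  0.    1.34 -1.23]
1 (605, 212, 150) [ 0.27  0.45  1.45  0.    1.24 -1.23]
-1 (422, 190, 240) [0.33 0.13 1.69 0.   1.32 2.4 ]
-1 (422, 190, 33) [ 0.33  0.39  1.97 -0.    0.78  2.4 ]
-1 (605, 212, 200) [ 0.27  0.41  1.39 -0.    1.34  1.91]
-1 (605, 212, 150) [ 0.27  0.45  1.45 -0.    1.24  1.91]
```

View pics/slot.png

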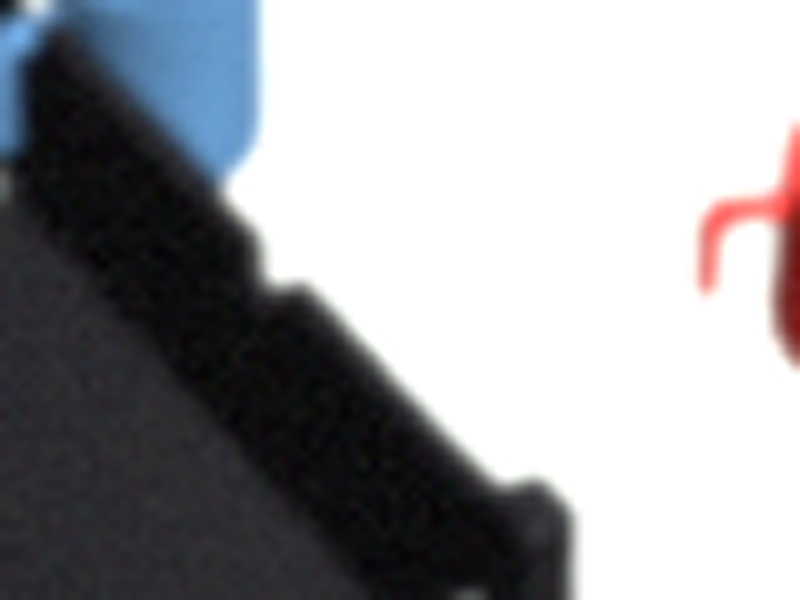

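The crop shows the slot over the yellow strip as a notch in the bar, about (280,243) to (285,248) px in the side view. The red mug with its J handle is clear to its right. Now I pick it.

Run:
```python
from h import *
np.set_printoptions(precision=1,suppress=True)
a=-0.068; ex=np.array([np.cos(a),np.sin(a),0]); ey=np.array([-np.sin(a),np.cos(a),0])
C=np.array([646.3,39,0])
for u,v in((255,235),(262,292),(305,285),(225,190),(490,480)):
    o,d=ray("side",u/10+254.55,v/10+219.55); t=((C-4*ex-o)@ex)/(d@ex); p=o+t*d; print((p-C)@ey,p[2],p)
R=rot(-.5)
arm.reach((422,190,240),R); print(arm.current_clock(),arm.current_wrist_force())
arm.movel((422,190,33),R,max_speed=150)
print(arm.current_clock(),arm.current_wrist_force())
arm.set_gripper(50,30); print(arm.current_width(),arm.current_clock(),arm.current_wrist_force())
arm.movel((422,190,130),R,max_speed=120)
print(arm.current_width(),arm.current_clock(),arm.current_wrist_force(),arm.current_tool_pos())
for n in("side","top"): cv2.imwrite(f"pics/{n}1.png",eyes.capture(n)[:,:,::-1])
S=cv2.imread("pics/side1.png")[:,:,::-1]; crop(S,250,130,410,250,5,"pics/s1c.png")
T=cv2.imread("pics/top1.png")[:,:,::-1]; crop(T,160,140,320,260,5,"pics/t1c.png")
```

```text
156.77540461944957 180.2107039796682 [653.  195.7 180.2]
159.73336393972923 163.02843626194283 [653.2 198.6 163. ]
179.18767313628325 181.31385309604696 [654.5 218.  181.3]
143.12018892662005 184.72474659598663 [652.  182.1 184.7]
256.78091168581443 181.91693686038332 [659.8 295.5 181.9]
2.8083 [0.6 0.2 0.2]
4.3417 [-0.6 -0.3 -0.1]
59.62586656181251 4.7 [-0.   0.8  5.3]
59.65953167885035 5.6583 [-0.6  0.8 -2.1] [421.3 189.8 129.4]
```

View pics/s1c.png

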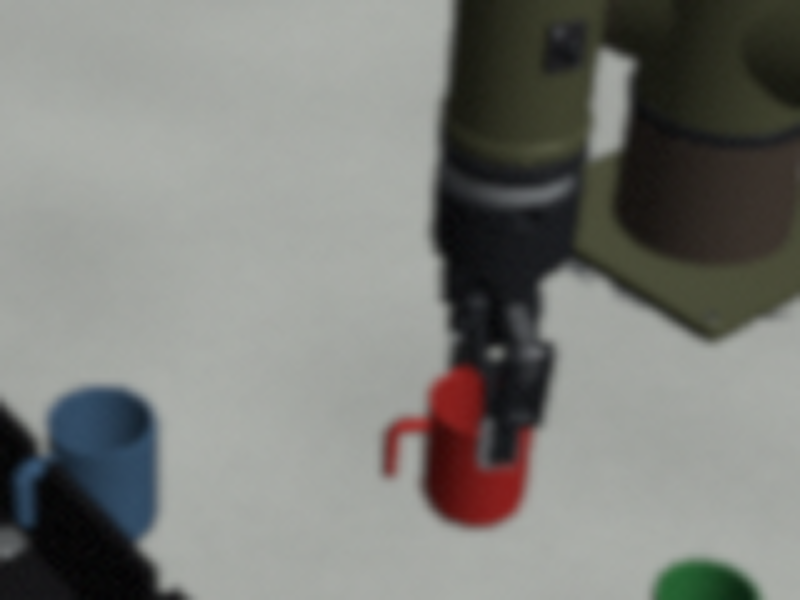

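View pics/t1c.png

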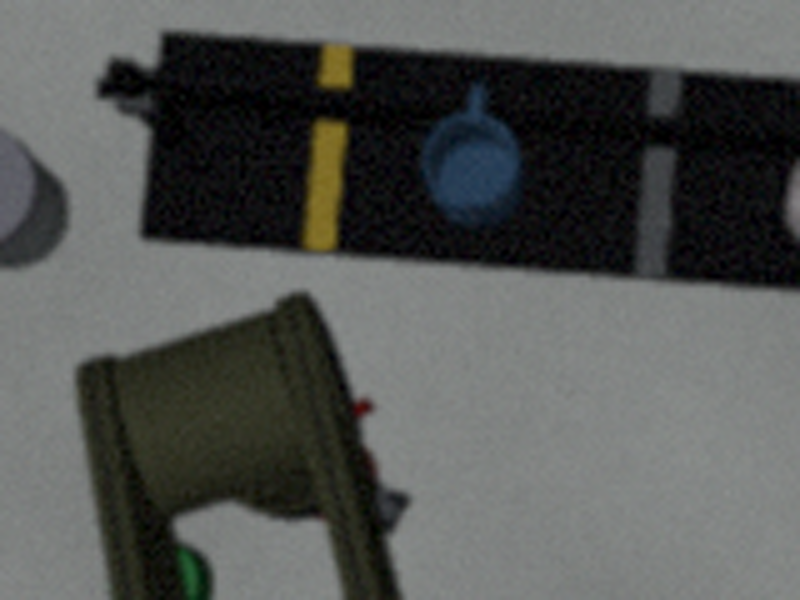

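Run:
```python
from h import *
np.set_printoptions(precision=1,suppress=True)
T=(cv2.imread("pics/top0.png").astype(float)+cv2.imread("pics/top1.png"))/2
yel=T[:,:,2]-T[:,:,0]
# along strip centre line: u as function of v
cs=[]
for v in list(range(150,155))+list(range(167,188)):
    w=np.clip(yel[v,212:240]-8,0,None); cs.append((v,(w*np.arange(212,240)).sum()/w.sum()))
cs=np.array(cs); p=np.polyfit(cs[:,0],cs[:,1],1); print("u(v)",p,"res",(cs[:,1]-np.polyval(p,cs[:,0])).std())
v=np.arange(143,196,.25); prof=np.mean([cv2.remap(yel.astype(np.float32),(np.polyval(p,v)+o).astype(np.float32)[None],v.astype(np.float32)[None],cv2.INTER_LINEAR)[0] for o in(-1,0,1)],0)
hi=np.percentile(prof,85);lo=np.median(prof[(v>158)&(v<161)]);half=(hi+lo)/2
i=np.nonzero(np.diff(prof>half))[0]; e=v[i]+.125; print(hi,lo,e)
P=lambda vv,z:onz("top",(np.polyval(p,vv),vv),z)
A,B=P(e[0],15),P(e[-1],15); print("strip ends z15",A,B,np.linalg.norm(A-B),"mid",(A+B)/2,"yaw",np.arctan2((A-B)[1],(A-B)[0]))
for z in(172,180,188): print("bar far top z",z,P(e[1],z))
for z in(98,106,114): print("bar near bottom z",z,P(e[2],z))
# side strip
S=(cv2.imread("pics/side0.png").astype(float)+cv2.imread("pics/side1.png"))/2
m=((S[:,:,2]-S[:,:,0])>25).astype(np.uint8); m[:275]=0;m[310:]=0;m[:,:250]=0;m[:,310:]=0
c=max(cv2.findContours(m,0,1)[0],key=cv2.contourArea); r=cv2.minAreaRect(c); 
# centre line by columns
w=[(u,(np.clip(S[275:312,u,2]-S[275:312,u,0]-12,0,None)*np.arange(275,312)).sum()/np.clip(S[275:312,u,2]-S[275:312,u,0]-12,0,None).sum()) for u in range(266,290)]
w=np.array(w); q=np.polyfit(w[:,0],w[:,1],1)
for u in(266,278,290): print("side centreline",onz("side",(u,np.polyval(q,u)),15))
```

```text
u(v) [ -0.1 241.4] res 0.054673529449187824
88.79558 -2.014323 [148.6 157.1 163.6 189.6]
strip ends z15 [728.3 205.6  15. ] [582.9 214.9  15. ] 145.68161079402634 mid [655.6 210.2  15. ] yaw -0.06440243092360565
bar far top z 172 [660.7 186.5 172. ]
bar far top z 180 [658.8 185.4 180. ]
bar far top z 188 [656.9 184.3 188. ]
bar near bottom z 98 [656.3 197.8  98. ]
bar near bottom z 106 [654.5 196.7 106. ]
bar near bottom z 114 [652.7 195.7 114. ]
side centreline [709.3 207.   15. ]
side centreline [671.7 209.4  15. ]
side centreline [633.  211.8  15. ]
```

Run:
```python
from h import *
np.set_printoptions(precision=1,suppress=True)
R=rot(-.064)
arm.movel((470,195,215),rot(-.35),max_speed=150)
arm.movel((578.2,215.2,215),R,max_speed=150)
arm.dwell(.3)
print(arm.current_width(),arm.current_clock(),arm.current_wrist_force(),arm.current_ft_torque(),arm.current_tool_pos())
for n in("side","top"): cv2.imwrite(f"pics/{n}2.png",eyes.capture(n)[:,:,::-1])
S=cv2.imread("pics/side2.png")[:,:,::-1]; crop(S,230,150,350,240,6.5,"pics/s2c.png")
T=cv2.imread("pics/top2.png")[:,:,::-1]; crop(T,170,120,270,195,8,"pics/t2c.png")
```

```text
59.75928042219301 7.7417 [-0.6  1.  -2.2] [-0.  -0.  -0.1] [577.7 215.2 215.3]
```

View pics/s2c.png

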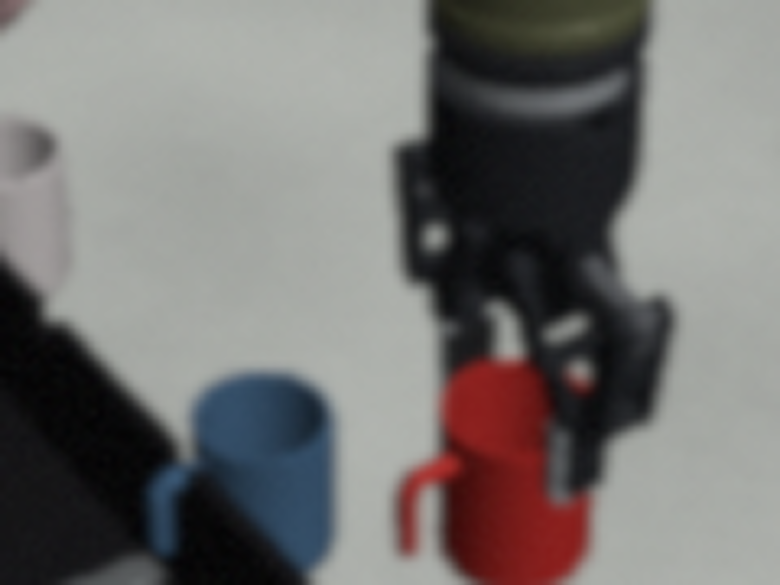

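View pics/t2c.png

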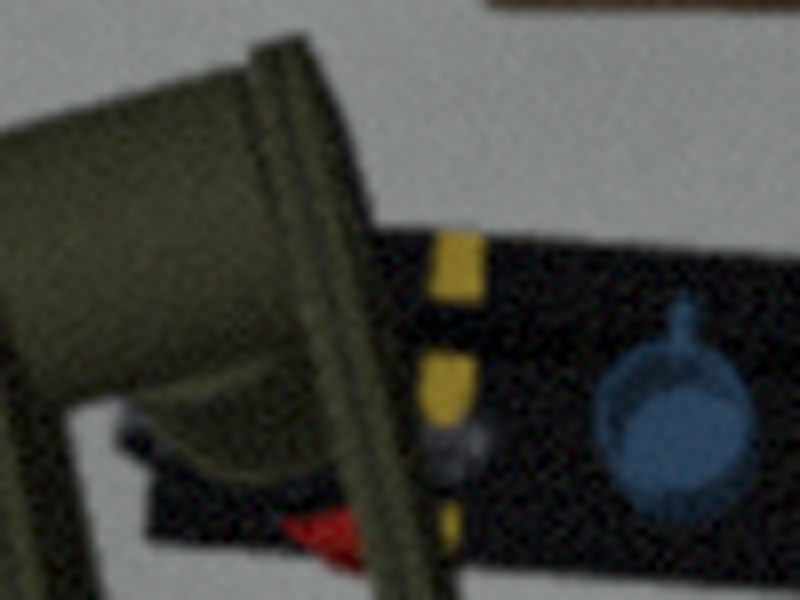

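```bash
cat > m.py <<'E'
from h import *
a=-0.0644; ex=np.array([np.cos(a),np.sin(a),0]); ey=np.array([-np.sin(a),np.cos(a),0])
SL=np.array([655.6,210.3,0]); C=SL-172.5*ey
def leg(I,kind,box):
    """leg centre line & lower end (px) inside box"""
    x0,y0,x1,y1=box; s=I[y0:y1,x0:x1].astype(float); b,g,r=cv2.split(s)
    w=(r-np.maximum(b,g)) if kind=="red" else (b-r)
    w=cv2.resize(w,None,fx=8,fy=8,interpolation=cv2.INTER_CUBIC)
    # background level vs peak
    m=w>0.5*np.percentile(w,97); m=m.astype(np.uint8)
    k,l,st,ce=cv2.connectedComponentsWithStats(m); i=1+np.argmax(st[1:,4]); m=l==i
    ys,xs=np.nonzero(m); yb=ys.max(); sel=(ys>yb-30)&(ys<yb-4)
    return np.array([(xs[sel].mean()+.5)/8-.5+x0,(yb+1)/8-.5+y0]), np.ptp(xs[sel])/8
E
python3 - <<'E'
from m import *
np.set_printoptions(precision=1,suppress=True)
I=cv2.imread("pics/side2.png")
rt,w1=leg(I,"red",(286,220,297,240)); bt,w2=leg(I,"blue",(250,220,260,240))
print("red",rt,w1,"blue",bt,w2)
b0,_=leg(cv2.imread("pics/side0.png"),"blue",(250,220,260,240)); b1,_=leg(cv2.imread("pics/side1.png"),"blue",(250,220,260,240)); print(b0,b1)
p=onz("side",rt,204.8); print("red tip on z204.8",p,"expected",np.array([577.7,215.2,0])+49.5*ex, "in tag:",(p-SL)@ex,(p-SL)@ey)
# blue on x_st=12
for x in(9,12,15):
    o,d=ray("side",*((bt+b0+b1)/3)); t=((C+x*ex-o)@ex)/(d@ex); q=o+t*d; print("blue x",x,"y",(q-C)@ey,"z",q[2])
E
```

```text
red [292.5 234.2] 2.125 blue [254.7 234.9] 3.875
[254.7 234.9] [254.8 235. ]
red tip on z204.8 [625.5 210.  204.8] expected [627.1 212.    0. ] in tag: -30.03888582258996 -2.25480285703766
blue x 9 y 47.93501630556958 z 128.8867767371015
blue x 12 y 53.555208997478076 z 134.704457345239
blue x 15 y 59.175401689386455 z 140.5221379533766
```

Run:
```python
from m import *
np.set_printoptions(precision=2,suppress=True)
I=cv2.GaussianBlur(cv2.imread("pics/side2.png"),(0,0),.6).astype(float)
crop(cv2.imread("pics/side2.png")[:,:,::-1],280,195,350,250,11,"pics/s2d.png")
for nm,rows,w in(("red",range(228,240),I[:,:,2]-np.maximum(I[:,:,0],I[:,:,1])),("blue",range(216,234),I[:,:,0]-I[:,:,2])):
    x0,x1=(284,335) if nm=="red" else (250,290)
    for v in rows:
        s=w[v,x0:x1]; h=.5*np.percentile(s,75)if nm=="red" else .5*np.percentile(s,70)
        j=np.nonzero(np.diff((s>h).astype(int)))[0]; print(nm,v,[round(float(x0+k+(h-s[k])/(s[k+1]-s[k])),2) for k in j])
```

```text
red 228 [291.17, 293.63, 299.25, 320.37]
red 229 [291.24, 293.58, 299.32, 320.3]
red 230 [291.28, 293.6, 299.29, 320.29]
red 231 [291.34, 293.59, 299.2, 320.25]
red 232 [291.4, 293.59, 299.18, 320.21]
red 233 [291.45, 293.51, 299.11, 320.1]
red 234 [291.9, 293.05, 299.38, 319.91]
red 235 [299.8, 319.55]
red 236 [300.25, 319.03]
red 237 [300.78, 318.42]
red 238 [301.38, 317.78]
red 239 [301.8, 317.27]
blue 216 [259.34, 280.97]
blue 217 [259.66, 280.91]
blue 218 [260.07, 280.86]
blue 219 [260.27, 280.73]
blue 220 [259.94, 280.68]
blue 221 [255.26, 280.73]
blue 222 [253.74, 260.93, 261.15, 280.8]
blue 223 [252.97, 259.24, 263.13, 280.76]
blue 224 [252.4, 258.69, 263.81, 280.76]
blue 225 [252.08, 257.9, 264.52, 280.74]
blue 226 [251.88, 257.13, 265.14, 280.78]
blue 227 [252.05, 256.77, 265.96, 280.82]
blue 228 [252.13, 256.81, 266.67, 280.83]
blue 229 [252.04, 256.96, 267.36, 281.03]
blue 230 [252.01, 257.07, 268.21, 281.07]
blue 231 [251.92, 257.17, 269.1, 281.15]
blue 232 [251.96, 257.31, 269.73, 281.14]
blue 233 [252.06, 257.43, 270.53, 281.02]
```

View pics/s2d.png

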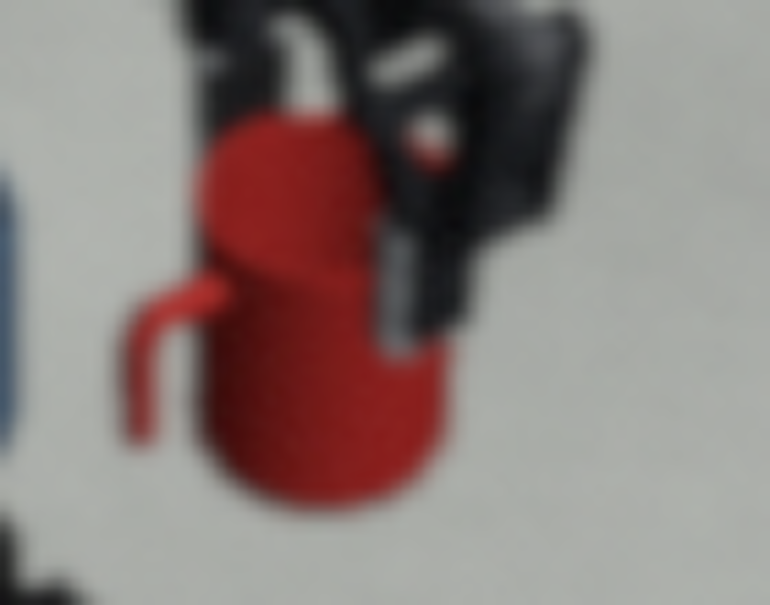

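Run:
```python
from m import *
np.set_printoptions(precision=2,suppress=True)
def at(p0,row): # column of vertical line through p0 at image row
    A=proj("side",[p0[0],p0[1],170]);B=proj("side",[p0[0],p0[1],230]); t=(row-A[1])/(B[1]-A[1]); return A[0]+t*(B[0]-A[0])
c=np.array([577.7,215.2])
for dx in(-3,0,3):
  for y in(-.3,-.2,-.13,-.064,0):
    # body silhouette: tangents +-30 perpendicular to the view
    m=c+dx*ex[:2]; v=m-np.array([1105.9,810.6]); v/=np.linalg.norm(v); n=np.array([-v[1],v[0]])
    e=sorted(at(m+s*30*n,231) for s in(-1,1))
    leg=m+49.5*np.array([np.cos(y),np.sin(y)]); tip=proj("side",[*leg,204.8])
    print(dx,y,"body",np.array(e),"leg",at(leg,231),"gap c",sum(e)/2-at(leg,231),"tip",tip)
print("meas body 299.2 320.25 leg 292.45 gap 17.28 tip 292.5,234.2")
```

```text
-3 -0.3 body [297.73 321.76] leg 291.29365583307185 gap c 18.450703535875164 tip [291.29 231.65]
-3 -0.2 body [297.73 321.76] leg 292.1217468310877 gap c 17.62261253785931 tip [292.1 232.9]
-3 -0.13 body [297.73 321.76] leg 292.81551755989597 gap c 16.92884180905105 tip [292.78 233.75]
-3 -0.064 body [297.73 321.76] leg 293.5531266185059 gap c 16.19123275044109 tip [293.5  234.51]
-3 0 body [297.73 321.76] leg 294.3432113390394 gap c 15.401148029907631 tip [294.27 235.23]
0 -0.3 body [296.76 320.83] leg 290.28743624003914 gap c 18.50775012528493 tip [290.28 232.11]
0 -0.2 body [296.76 320.83] leg 291.1112843207649 gap c 17.683902044559147 tip [291.09 233.36]
0 -0.13 body [296.76 320.83] leg 291.8024550389609 gap c 16.992731326363185 tip [291.76 234.2 ]
0 -0.064 body [296.76 320.83] leg 292.5379119044956 gap c 16.257274460828455 tip [292.48 234.98]
0 0 body [296.76 320.83] leg 293.3262012700886 gap c 15.468985095235496 tip [293.25 235.69]
3 -0.3 body [295.78 319.9 ] leg 289.2770110316033 gap c 18.56510585128933 tip [289.27 232.56]
3 -0.2 body [295.78 319.9 ] leg 290.0965733084485 gap c 17.745543574444127 tip [290.07 233.82]
3 -0.13 body [295.78 319.9 ] leg 290.78511592846365 gap c 17.057000954428986 tip [290.75 234.66]
3 -0.064 body [295.78 319.9 ] leg 291.51839578113015 gap c 16.323721101762487 tip [291.47 235.44]
3 0 body [295.78 319.9 ] leg 292.30486741992115 gap c 15.537249462971488 tip [292.24 236.16]
meas body 299.2 320.25 leg 292.45 gap 17.28 tip 292.5,234.2
```

```bash
cat > d.py <<'E'
from m import *
def F(n=4):
    s=[]
    for _ in range(n): arm.dwell(.03); s.append(arm.current_wrist_force())
    return np.mean(s,0)
def descend(x,y,z0,z1,step,f0,lim=2.0,R=rot(-.064)):
    z=z0
    while z>z1:
        z-=step; arm.movel((x,y,z),R,max_speed=40)
        f=F(2)-f0; print(round(z,1),f.round(2),round(arm.current_clock(),2))
        if np.abs(f).max()>lim: return z,True
    return z,False
E
python3 - <<'E'
from d import *
np.set_printoptions(precision=2,suppress=True)
R=rot(-.064)
arm.movel((618.5,212.7,215),R,max_speed=60); arm.dwell(.2)
f0=F(); print(f0,arm.current_tool_pos(),arm.current_clock()); np.save("f0.npy",f0)
z,hit=descend(618.5,212.7,215,187,4,f0,1.5)
if not hit: z,hit=descend(618.5,212.7,z,175,2,f0,1.5)
print(z,hit,arm.current_tool_pos())
cv2.imwrite("pics/side3.png",eyes.capture("side")[:,:,::-1])
crop(cv2.imread("pics/side3.png")[:,:,::-1],240,190,340,265,8,"pics/s3c.png")
E
```

```text
[ 0.15 -0.03 -2.02] [618.26 212.78 215.14] 9.0
211 [0.12 0.29 0.49] 9.32
207 [-0.55  0.72  0.63] 9.63
203 [-0.6   0.29  0.79] 9.95
199 [-0.83  0.12  0.62] 10.27
195 [-1.09  0.97  0.9 ] 10.58
191 [-0.25  0.16  0.33] 10.9
187 [-0.12  0.39  0.31] 11.22
185 [0.04 0.46 0.73] 11.53
183 [ 0.5  -0.45  0.73] 11.85
181 [ 0.03 -0.68  0.  ] 12.17
179 [-0.45 -0.35  0.34] 12.48
177 [-0.35  0.16  0.95] 12.8
175 [-0.81  0.5   0.21] 13.12
175 False [618.45 212.68 174.91]
```

View pics/s3c.png

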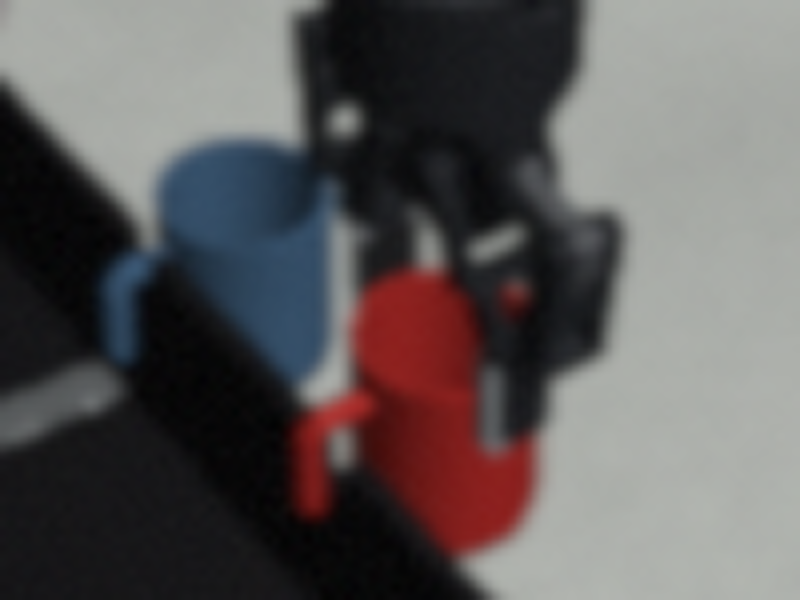

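The side view shows the red leg on the far side of the bar, at crop (312,470), with no contact. The level part of the handle is above the notch, at crop (345,440). I continue downward by touch.

Run:
```python
from d import *
np.set_printoptions(precision=2,suppress=True)
f0=np.load("f0.npy")
z,hit=descend(618.5,212.7,175,168,2,f0,2)
if not hit: z,hit=descend(618.5,212.7,z,126,1,f0,2.0)
print(z,hit,F()-f0,arm.current_tool_pos())
for n in("side","top"): cv2.imwrite(f"pics/{n}4.png",eyes.capture(n)[:,:,::-1])
crop(cv2.imread("pics/side4.png")[:,:,::-1],240,190,340,265,8,"pics/s4c.png")
```

```text
173 [-0.16 -0.22  0.9 ] 13.48
171 [-0.33  0.    0.63] 13.8
169 [-0.16 -0.49  0.18] 14.12
167 [-0.64  0.26  0.  ] 14.43
166 [ 0.07 -0.04  1.27] 14.75
165 [-0.34 -0.41 -0.43] 15.07
164 [0.32 0.21 0.33] 15.38
163 [-0.05  0.3   1.  ] 15.7
162 [0.4  0.14 0.23] 16.02
161 [-0.29  0.14 -0.02] 16.33
160 [ 0.22 -0.    0.37] 16.65
159 [-0.26  0.14  0.84] 16.97
158 [0.19 0.28 0.77] 17.28
157 [ 0.12 -0.11  0.16] 17.6
156 [ 0.07 -0.14  0.21] 17.92
155 [-0.21 -0.42  0.31] 18.23
154 [-0.02 -0.1   0.76] 18.55
153 [ 0.02 -0.15  0.98] 18.87
152 [ 0.26 -0.27  0.87] 19.18
151 [ 0.41 -0.36  1.71] 19.5
150 [-1.35  0.58  2.4 ] 19.82
150 True [-0.96  0.3   2.84] [618.55 212.75 150.13]
```

View pics/s4c.png

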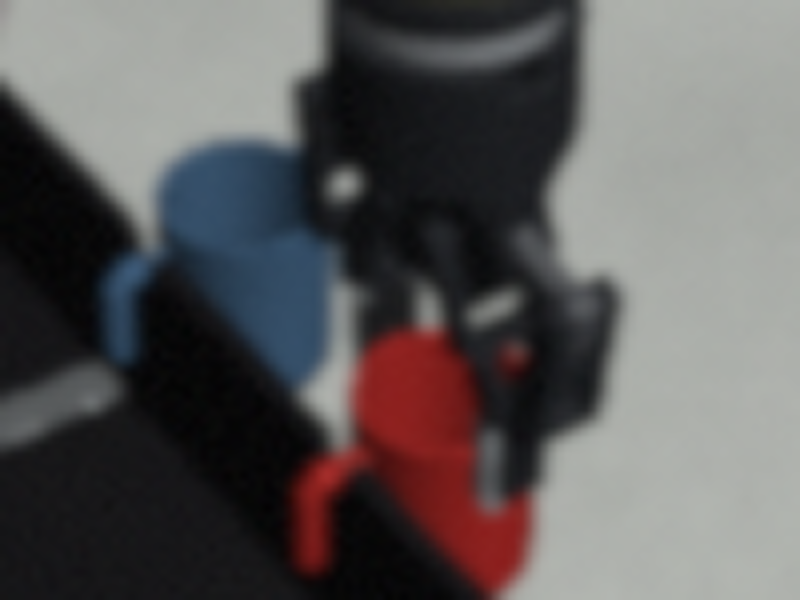

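Run:
```python
from m import *
np.set_printoptions(precision=2,suppress=True)
I=cv2.imread("pics/side4.png")
rt,w=leg(I,"red",(274,247,284,268)); bt,_=leg(I,"blue",(250,220,260,240)); print(rt,w,bt)
rl=(np.array([312,575]))/8+[240,190]-.44; bl=np.array([121,362])/8+[240,190]-.44; print("eye",rl,bl)
for x in(10,12,14):
    o,d=ray("side",*bt); t=((C+x*ex-o)@ex)/(d@ex); q=o+t*d
    P=proj("side",q+115*ey); print(x,"blue z",q[2],"pred red",P,"J y/z per mm",proj("side",q+116*ey)-P,proj("side",q+115*ey+[0,0,1])-P, proj("side",q+115*ey+ex)-P)
    for bb in (rt,):
        o,d=ray("side",*bb); t=((C+x*ex-o)@ex)/(d@ex); r=o+t*d; print("red-blue y,z",(r-q)@ey,(r-q)[2])
```

```text
[278.55 260.88] 3.75 [254.73 234.88]
eye [278.56 261.44] [254.69 234.81]
10 blue z 131.03791952408346 pred red [277.87 260.64] J y/z per mm [0.22 0.24] [-0.   -0.28] [-0.33  0.16]
red-blue y,z 118.21810687067507 1.939347764946092
12 blue z 134.91531559926568 pred red [277.99 260.78] J y/z per mm [0.22 0.24] [-0.   -0.28] [-0.34  0.16]
red-blue y,z 117.62808519096494 1.9296685604984987
14 blue z 138.79271167444813 pred red [278.12 260.92] J y/z per mm [0.22 0.24] [-0.   -0.28] [-0.34  0.16]
red-blue y,z 117.0380635112548 1.9199893560509054
```

Run:
```python
from d import *
np.set_printoptions(precision=2,suppress=True)
f0=np.load("f0.npy"); R=rot(-.064)
arm.set_gripper(50,80); print(arm.current_width(),F()-f0,arm.current_clock())
z=150
while z>144:
    f=F(3)-f0; print(z,f,arm.current_tool_pos()[2])
    if f[2]>6.3 or np.hypot(f[0],f[1])>6: break
    z-=.5; arm.movel((618.5,212.7,z),R,max_speed=20)
t=arm.current_clock()
while arm.current_clock()<t+1.3: print("hold",F(4)-f0)
print(z,arm.current_clock(),arm.current_tool_pos())
cv2.imwrite("pics/side5.png",eyes.capture("side")[:,:,::-1])
crop(cv2.imread("pics/side5.png")[:,:,::-1],240,190,340,265,8,"pics/s5c.png")
```

```text
57.85209720775594 [-0.79  0.11  3.58] 20.4
150 [-0.49  0.12  4.61] 150.14208519994796
149.5 [-0.82  0.64  5.32] 149.6537952229514
149.0 [-1.26  0.05  5.72] 149.11432707067763
148.5 [-1.15  0.39  6.2 ] 148.63884756299964
148.0 [-2.16  0.28  7.36] 148.2270113858773
hold [-1.68  0.22  6.81]
hold [-1.46  0.17  6.98]
hold [-1.67  0.25  7.15]
hold [-1.6   0.17  7.61]
hold [-1.62  0.22  7.13]
hold [-1.29  0.28  7.44]
hold [-1.35 -0.06  7.69]
hold [-1.82  0.46  7.63]
hold [-1.71  0.2   7.6 ]
hold [-1.55  0.5   7.36]
148.0 23.2333 [618.55 212.73 148.23]
```

View pics/s5c.png

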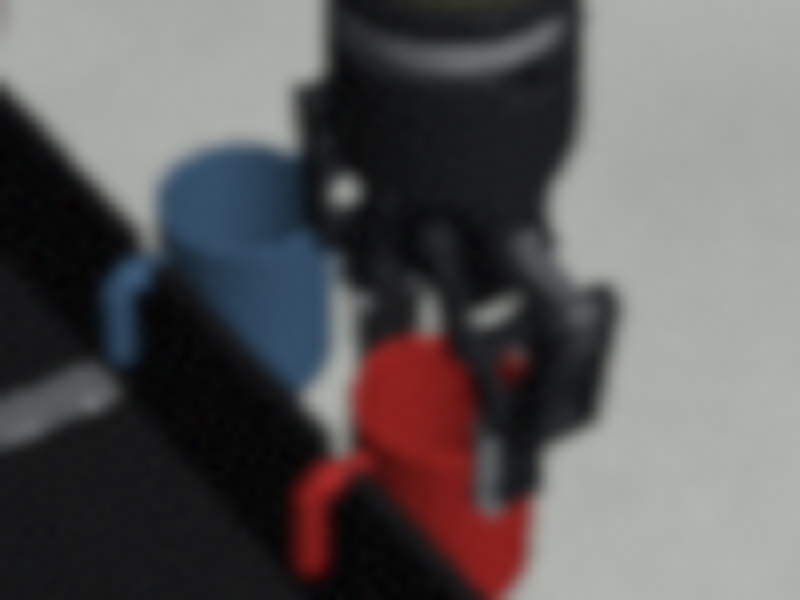

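The tug held about 7 N for 1.3 s, and the handle sits in the notch just like the blue mug's. I ease off and release.

Run:
```python
from d import *
np.set_printoptions(precision=2,suppress=True)
f0=np.load("f0.npy"); R=rot(-.064)
arm.movel((618.5,212.7,150),R,max_speed=20); print(F()-f0)
arm.set_gripper(78,30); print(arm.current_width(),F()-f0,arm.current_clock())
arm.movel((618.5,212.7,260),R,max_speed=100)
arm.movel((480,150,300),R,max_speed=150); arm.dwell(.5)
print(arm.current_clock(),F())
for n in("side","top"): cv2.imwrite(f"pics/{n}6.png",eyes.capture(n)[:,:,::-1])
crop(cv2.imread("pics/side6.png")[:,:,::-1],240,190,340,265,8,"pics/s6c.png")
crop(cv2.imread("pics/top6.png")[:,:,::-1],170,120,290,210,6.5,"pics/t6c.png")
```

```text
[-0.11  0.67  4.17]
77.90002316215973 [-0.29  0.11  2.55] 24.1333
27.0833 [-0.02 -0.09  0.02]
```

View pics/s6c.png

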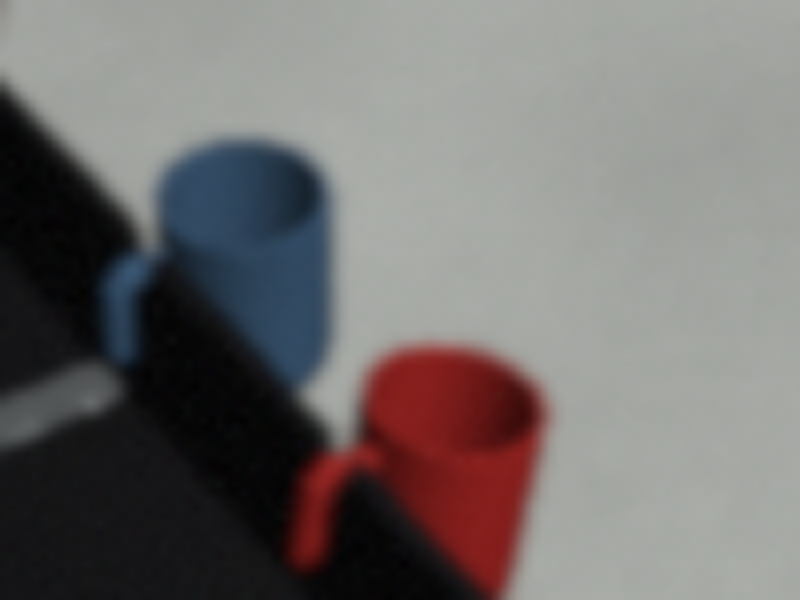

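View pics/t6c.png

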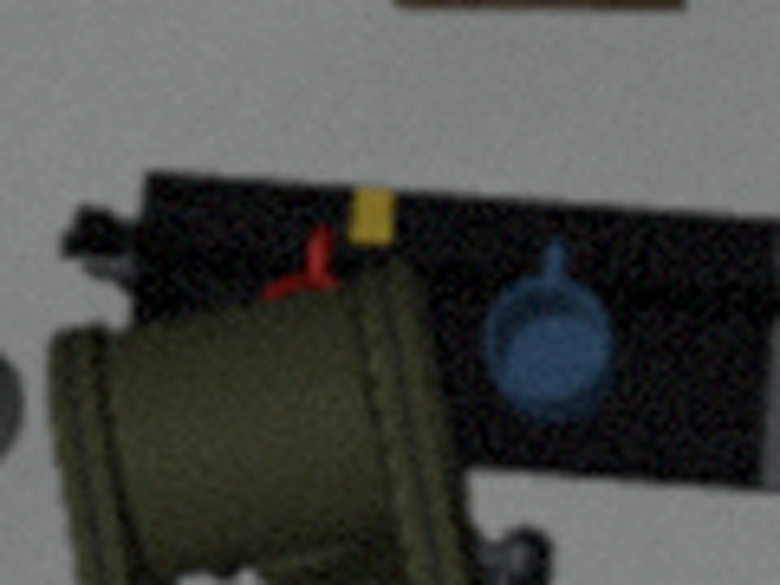

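The red mug hangs in the notch but leans, with its top away from the bar. I clear the arm and measure the lean and position.

Run:
```python
from d import *
np.set_printoptions(precision=2,suppress=True)
arm.reach((400,-250,330),rot(-.6)); arm.dwell(.3); print(arm.current_clock(),F())
for n in("side","top"): cv2.imwrite(f"pics/{n}7.png",eyes.capture(n)[:,:,::-1])
S=np.clip(cv2.imread("pics/side7.png")[:,:,::-1]*1.8,0,255).astype(np.uint8);T=np.clip(cv2.imread("pics/top7.png")[:,:,::-1]*1.8,0,255).astype(np.uint8)
crop(S,250,215,330,275,10,"pics/s7c.png")
crop(T,195,140,275,200,10,"pics/t7c.png")
```

```text
29.1333 [-0.08 -0.17 -0.2 ]
```

View pics/s7c.png

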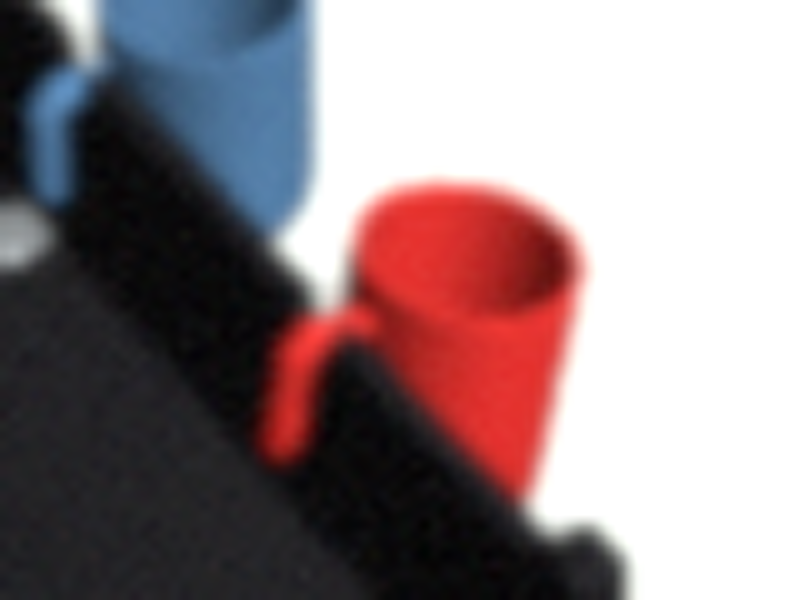

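View pics/t7c.png

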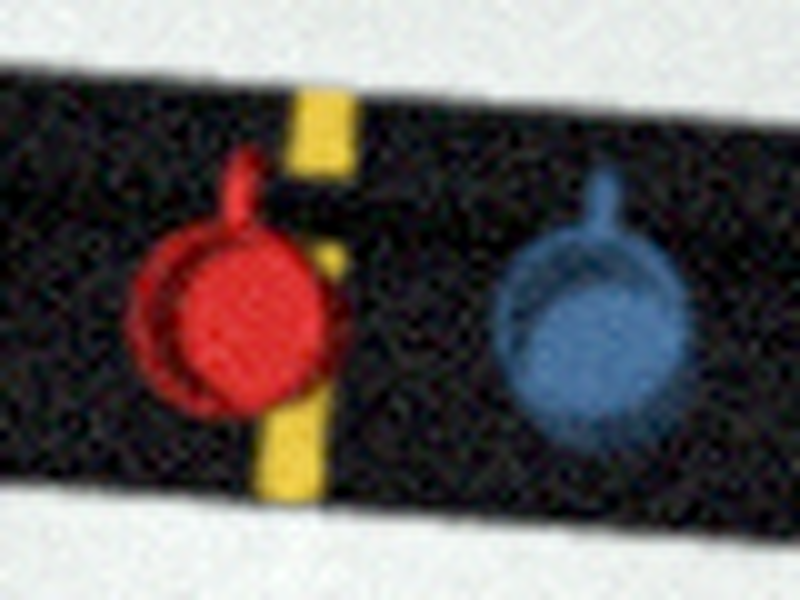

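Run:
```python
from m import *
np.set_printoptions(precision=3,suppress=True)
T=cv2.imread("pics/top7.png").astype(float)
for nm,w,x0,x1 in(("red",T[:,:,2]-np.maximum(T[:,:,0],T[:,:,1]),212,226),("blue",T[:,:,0]-T[:,:,2],248,262)):
    L=[]
    for v in range(157,162):
        s=np.clip(w[v,x0:x1]-8,0,None); u=(s*np.arange(x0,x1)).sum()/s.sum()
        p=onz("top",(u,v),178.); L.append([v,u,(p-C)@ex,(p-C)@ey])
    L=np.array(L); print(nm); print(L); print("yaw rel",np.polyfit(L[:,2],L[:,3],1))
m=(T[:,:,2]-np.maximum(T[:,:,0],T[:,:,1])>25).astype(np.uint8); print(cv2.connectedComponentsWithStats(m)[2:])
```

```text
red
[[157.    218.83    3.858 171.916]
 [158.    218.558   0.596 172.465]
 [159.    218.465  -2.621 172.451]
 [160.    218.46   -5.816 172.158]
 [161.    218.151  -9.081 172.824]]
yaw rel [ -0.047 172.24 ]
blue
[[157.    255.104  12.425  58.13 ]
 [158.    255.175   9.246  57.635]
 [159.    254.87    5.982  58.313]
 [160.    254.643   2.737  58.749]
 [161.    254.66   -0.449  58.419]]
yaw rel [-0.053 58.565]
(array([[     0,      0,    560,    420, 231422],
       [     4,      1,      1,      1,      1],
       [    15,      1,      1,      1,      1],
       ...,
       [   554,    416,      1,      1,      1],
       [   556,    417,      1,      1,      1],
       [   547,    418,      1,      1,      1]],
      shape=(1100, 5), dtype=int32), array([[279.113, 211.296],
       [  4.   ,   1.   ],
       [ 15.   ,   1.   ],
       ...,
       [554.   , 416.   ],
       [556.   , 417.   ],
       [547.   , 418.   ]], shape=(1100, 2)))
```

Run:
```python
from rig import arm, close_job
print(arm.current_clock(),arm.current_wrist_force()); close_job()
```

```text
29.3667 [ 0.25901689  0.91972426 -0.18151485]
the job is handed in; nothing more can be done
```

The red mug now hangs by its handle in the slot above the yellow strip, and I handed the job in at 29.4 s of the allowed 56 s.

- **Hanging:** I gripped the mug across its body and lifted it. I then lowered the handle into the slot by touch, meeting the slot bottom at about 171 mm height.
- **Tug:** I pulled straight down with about 7 N (6.8 to 7.7 N by the wrist sensor) for 1.3 s and the stand held. I then eased off to about 4 N, released the mug and backed away.
- **Position:** In the last top view the handle is at y = 172.2 mm along the bar against the slot's nominal 172.5 mm, and turned about 0.05 rad from straight across. I did not measure its position across the bar. The handle's 15 mm gap on the 8 mm bar limits it to about ±3.5 mm.
- **Lean:** The mug leans about 0.12 rad, with its bottom towards the bar, inside the 0.3 rad limit. The blue mug hangs nearer upright.
- **Contact:** No wrist reading during the job suggested contact with anything but the mug. I did not measure the kettle, teapot, tumbler and tin again at the end.

**Disagreements between measurements:**
- The side camera read points near the bar about 4 mm low along it. I therefore took the slot position from the strip, where both cameras agreed.
- Against the blue mug, the side view put the red handle tip about 2.6 mm off along the bar and 1.9 mm high just after first contact. That is within the slack in the slot.

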